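# Close the narrow parts tray and draw out the wide one

### The arm

A 7-joint arm with a two-finger parallel gripper is mounted at the origin on a cart in front of the work surface, level with it; the furniture and walls round the work are solid. World frame = base frame: x ahead of the robot, y to its left, z up, the work surface at z = 0. Lengths are in m, angles in rad, forces in N, time in s.
With the tool pointing down it reaches from about 0.425 to 0.925 m from the base axis. Payload 6.8 kg.
Tool frame: the origin (TCP) lies on the centre line of the jaws, within the pads' length; the fingertips stand 17 mm ahead of it and the grasp point (between the pads) lies 2 mm behind it; z points along the fingers, x is the direction in which the jaws open and shut, and the axes are right-handed (so a half turn about z gives the same grasp; the last joint's range is limited). The gripper opens to 85 mm and grips with 20 to 120 N. Pads are 22 mm wide; open, the fingers measure 114 mm over their backs; the gripper's body (76 mm by 85 mm) begins 54 mm behind the grasp point. The pads swing forward as they close: fully open they stand 13 mm farther back than shut.
Start: joints at [-1.253, 0.477, 0.022, 1.555, -0.011, 1.109, -0.083], TCP at [0.279, 0.615, 0.248] pointing down, gripper open.
Joint ranges: [-2.96, 2.96], [-0.34, 2.1], [-1.41, 1.46], [0.24, 2.44], [-1.37, 4.51], [0.17, 1.92], [-2.96, 2.96]. Speed limits (rad/s): [2.39, 2.39, 3.14, 3.14, 3.14, 3.14, 3.14].

### API

Orientations are given as a unit quaternion [w, x, y, z].
In Python, from station import status, read_camera, camera_model, bot gives the robot as it stands.
- The arm moves only by the tool arm_command, never from a script. Its argument "series" is a list of rows, each a list of 3 entries, a list of its own where there are three numbers: the finger opening in mm, from 0 to 85.4, then the shift along the tool's x, y, z in mm, then the turn about the tool's z in rad. In form: [[gripper, [dx, dy, dz], roll], ...]. A call has 1 to 8 rows; each row is the pose to reach, as a shift and turn from the pose commanded when the call began, along the tool's axes at that moment; what a row does not reach only later rows make up. A row lasts 1/8 s, in which the tool goes at most 62.5 mm and 10.7 degrees, less where a joint would pass 70% of its speed; a pose out of reach is approached as far as the arm can. A call with a gripper value outside its range is refused whole. The fingers move at their own pace and stop on an object; "squeeze" is the grip in N (left out, the last holds). Time passes only in rows, so rows that repeat a pose let the fingers close. It gives the time, the measured TCP pose, the force and the opening at its end, in the units of the state.
- status.get_obs(): the state, without advancing time (a new reading comes with each control period).
- read_camera(name): name is "scene" or "top" or "wrist"; returns the picture (420x560x3 uint8, blue, green, red); there is no depth.
- camera_model(name): a dict with "fov_y" (degrees; the focal length in pixels is half the picture's height over the tangent of half this angle, whatever the lens; pixels are square), "cx", "cy" (the principal point, pixels), "k1" (the pictures are not rectified: a ray, as slopes to the right and down, at radius r is drawn at 1 + k1 r^2 times it, then the intrinsics apply), "R" (3x3) and "t" (3): a world point X has camera coordinates R X + t. Camera axes: x right, y down, z forward; pixel columns grow to the right and rows downward; lengths in m; the calibration is good to about 2 mm. A picture is of the moment at which its call begins: read the wrist's pose just before it. camera_model takes no time and is no camera call; for the wrist camera it gives the pose at the moment of the call.
- bot.hand_in(): hands the job in, once; it reports no verdict.
The state is a dict: "t": time; "q": joint angles; "joint_vel": joint speeds; "joint_torque": joint torques, N m; "eef_pos": TCP position; "tool_rot": TCP orientation; "contact_force": force on the tool from outside, world axes, zero at the start; "torque": the same for the moment, N m; "gripper_width": opening from 0.0 (shut) to 1.0 (fully open).
Only numpy, scipy, OpenCV 4.12 (cv2) and the standard library are available. Lean on these libraries where they do the work, as an engineer would, in place of code of your own. Each camera call takes 0.05 s, during which the arm holds its last target.

### The job

Two parts trays run on rails under low hoods on the repair bench, and only one may stand open at a time: push the narrow tray fully home by its front, then hook a fingertip behind the front lip of the wide tray and draw it all the way out to its stop, so that the film can in it can be reached. Do not pinch, grasp or lift anything, keep the film can upright in its tray, and leave the other things on the desk undisturbed.

Things in the scene. Friction and masses are not known exactly. Their poses are not given: they have to be found in the camera images.
- narrow_tray (a joint): sliding joint of the narrow parts tray (m): 0 = fully home under its hood, 0.090 = drawn right out against its end stop, growing as the tray comes out towards the robot. The tray moves with about 2 N of friction plus 8 N per m/s and stays where it is left. At the start it stands 50 to 80 mm open.
- wide_tray (a joint): sliding joint of the wide parts tray (m): 0 = fully home under its hood, 0.090 = drawn right out against its end stop, growing as the tray comes out towards the robot. The tray moves with about 2 N of friction plus 8 N per m/s and stays where it is left. At the start it is home or nearly (0 to 6 mm).
- narrow_lip_top (a point): middle of the top edge of the narrow tray's upright front lip, on its inner (rear) face, 60 mm above the desk; moves with the tray. x axis: along the rails towards the hood (the tray opens towards -x); y along the lip; z up. Lip: 68 mm long (y), from here to 10 mm in front. Behind it is an empty finger well 60 mm long, 62 mm wide, floor 38 mm below this point.
- wide_lip_top (a point): middle of the top edge of the wide tray's upright front lip, on its inner (rear) face, 60 mm above the desk; moves with the tray. x axis: along the rails towards the hood (the tray opens towards -x); y along the lip; z up. Lip: 120 mm long (y), from here to 10 mm in front. Behind it is an empty finger well 60 mm long, 114 mm wide, floor 38 mm below this point.
- narrow_dock: fixed housing of the narrow tray: grey base plate 84 mm wide (y), 16 mm thick, x = -245 to +75 mm; guide rails along both long edges, reaching 29 mm above the desk with their screw heads; the tray runs between them; grey steel hood up to 69 mm above the desk over x = -70 to +75 mm. Origin on the desk, under the hood's centre; x along the rails towards the back, z up
- wide_dock: fixed housing of the wide tray: grey base plate 136 mm wide (y), 16 mm thick, x = -245 to +75 mm; guide rails along both long edges, reaching 29 mm above the desk with their screw heads; the tray runs between them; grey steel hood up to 69 mm above the desk over x = -70 to +75 mm. Origin on the desk, under the hood's centre; x along the rails towards the back, z up
- can: small black film can, 33 mm across and 36 mm high, standing loose in the wide tray behind the finger well, under the hood at the start; origin at the centre of its foot, z up its axis
- battery: black battery block 22 x 42 x 16 mm lying loose in the narrow tray behind the finger well; origin at the centre of its underside
- tall_can: bystander: black film can, 33 mm across, 49 mm high, standing to the left of the trays; origin at the centre of its foot
- vee_block: bystander: grey steel block 30 x 26 x 62 mm standing to the right of the trays; origin at the centre of its foot
- ring: bystander: chrome focusing ring 46 mm across, 10 mm high, lying in front of the trays near the robot; origin at the centre of its underside
- narrow_well (a point): centre of the narrow tray's finger well, on its floor, 22 mm above the desk, 30 mm behind the lip's rear face; moves with the tray; axes as the lip point's. The tray's side walls, and the cross wall that ends the well 30 mm behind this point, reach 43 mm above the desk; with the tray home the hood's front edge is straight above that cross wall, so nothing covers the well
- wide_well (a point): centre of the wide tray's finger well, on its floor, 22 mm above the desk, 30 mm behind the lip's rear face; moves with the tray; axes as the lip point's. The tray's side walls, and the cross wall that ends the well 30 mm behind this point, reach 43 mm above the desk; with the tray home the hood's front edge is straight above that cross wall, so nothing covers the well

How it is judged:
On the way, in this order (a step that is already met when the one before it is completed fails the run):
1. the narrow tray is fully home (within 4 mm) while the wide tray is still in (value of joint narrow_tray below 0.004 m and value of joint wide_tray below 0.02 m), for 0.1 s.
2. the wide tray is coming out, drawn by a finger behind its lip (value of joint wide_tray above 0.015 m and contact force between the fingers and wide_tray_c0 above 0.5 N), for 0.1 s.
3. the wide tray is out to its stop (within 5 mm) (value of joint wide_tray above 0.085 m), for 0.1 s.
At the end, for the whole second after the job is handed in: The narrow tray is home within 5 mm, the wide tray stands out within 5 mm of its 90 mm stop, the film can stands upright and at rest in the compartment behind the wide tray's finger well, and the battery still lies in the narrow tray (value of joint narrow_tray below 0.005 m and value of joint wide_tray above 0.085 m and angle between can's own z axis and vertical below 0.2 rad and x of can in the frame of wide_lip_top between 0.06 and 0.125 m and z of can in the frame of wide_lip_top below -0.03 m and linear speed of can below 0.02 m/s and x of battery in the frame of narrow_lip_top above 0.06 m and z of battery in the frame of narrow_lip_top below -0.02 m); the robot touches nothing.
It fails at once if both trays stood open at once (narrow more than 15 mm, wide more than 20 mm) (value of joint narrow_tray above 0.015 m and value of joint wide_tray above 0.02 m).
It fails at once if a tray's lip was pinched between the fingers ((contact force between the fingers and wide_tray_c0 above 3 N and contact force between the fingers and wide_tray_c1 above 3 N) or (contact force between the fingers and narrow_tray_c0 above 3 N and contact force between the fingers and narrow_tray_c1 above 3 N)).
It fails at once if the film can was tipped or lifted (angle between can's own z axis and vertical above 0.4 rad or height (world z) of can above 0.037 m).
It fails at once if the battery was lifted (height (world z) of battery above 0.042 m).
It fails at once if a bystander was moved more than 15 mm (distance of any of tall_can, vee_block, ring from where it was at the start of the episode above 0.015 m).
It also fails if it takes over 42 s, if anything falls off the work surface, if the arm or the gripper's body presses on something with over 40 N, if the wrist force passes 120 N, or if a joint passes its speed limit or range.

## Working session

There is one attempt and no reset: what is moved stays moved. The work goes in short steps, Python scripts to look and compute and a tool call to move; the robot and the scene stay as the last step left them, time stands still between calls to the robot, and variables do not carry over. Pictures are saved under pics/ and viewed, and the job is handed in when it is done.

Besides the shell and the picture viewer there is one more tool, called after "Emit:" as name([rows], argument=value, ...), one row to a line, values as JSON. arm_command: Moves the arm, as the interface text tells. Its arguments: {"type":"object","properties":{"series":{"type":"array"},"squeeze":{"type":"number"}},"required":["series"]}

```bash
ls; mkdir -p pics; python3 - <<'E'
from station import status, read_camera, camera_model, bot
import cv2
o=status.get_obs(); print(o)
for n in ("scene","top","wrist"):
    im=read_camera(n); cv2.imwrite(f"pics/{n}0.png",im); print(n,camera_model(n))
E
```

```text
pics
{'t': 0.0, 'q': array([-1.2531503 ,  0.47779936,  0.02232555,  1.55647488, -0.01148922,
        1.10928973, -0.08307984]), 'joint_vel': array([-0.00025081, -0.00027231,  0.00133311,  0.00205303, -0.00026371,
        0.00070323, -0.00102953]), 'joint_torque': array([-6.89498465e-04, -5.96439064e+01,  1.60793770e+00, -2.81217849e+01,
        1.26132058e-02,  9.13088996e-03,  7.93589425e-05]), 'eef_pos': array([0.27854657, 0.61422004, 0.24731602]), 'tool_rot': array([ 5.56896780e-04,  8.40519322e-01,  5.41780786e-01, -7.34355992e-04]), 'contact_force': array([-0.70153857,  0.0905458 ,  0.76914721]), 'torque': array([ 0.01430277, -0.02468452, -0.0731211 ]), 'gripper_width': 0.9994931742483557}
scene {'fov_y': 45.62322074611607, 'cx': 281.0909667979135, 'cy': 205.12248078475312, 'k1': 0.0013653276587133087, 'R': array([[ 0.68525739, -0.72824942, -0.00866547],
       [-0.56584703, -0.52487623, -0.63586325],
       [ 0.45851875,  0.44063332, -0.77175309]]), 't': array([-0.37473784,  0.38232355,  0.97787617])}
top {'fov_y': 48.90840684544233, 'cx': 276.99590852929936, 'cy': 210.71815678902448, 'k1': -0.15170787835643548, 'R': array([[-0.00806607, -0.99996541, -0.00202818],
       [-0.99854884,  0.00816261, -0.05323138],
       [ 0.05324609,  0.00159587, -0.99858015]]), 't': array([-0.00172981,  0.55583007,  1.16911667])}
wrist {'fov_y': 69.93077507880493, 'cx': 282.4215573566226, 'cy': 202.49804956692608, 'k1': -0.0639514830631138, 'R': array([[ 0.41184512,  0.91125111, -0.00223633],
       [ 0.8660041 , -0.39062939,  0.31216273],
       [ 0.28358506, -0.13049937, -0.95002601]]), 't': array([-0.67492551, -0.04181468,  0.38089152])}
```

View pics/top0.png

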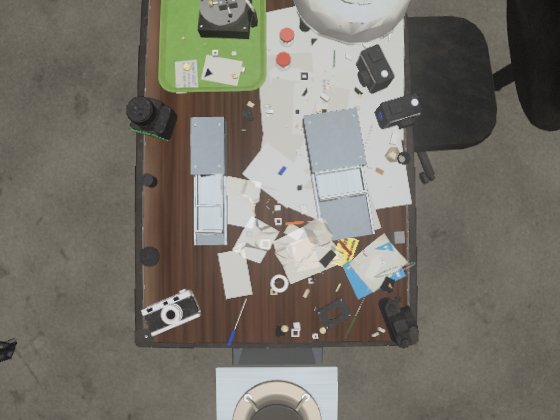

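View pics/scene0.png

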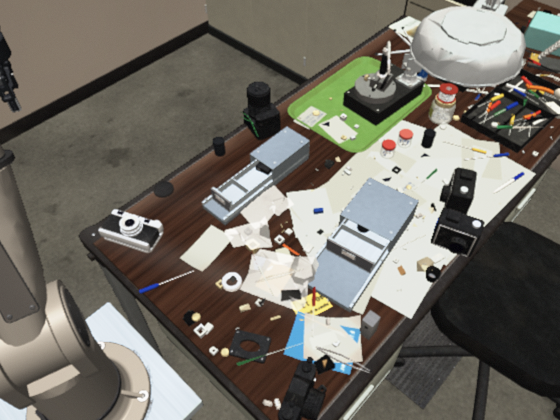

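```bash
cat > h.py <<'E'
import numpy as np, cv2
from station import status, read_camera, camera_model, bot
def K(m):
    f=210/np.tan(np.radians(m["fov_y"]/2)); return f
def cast(m,u,v,z):
    f=K(m); d=np.array([(u-m["cx"])/f,(v-m["cy"])/f]); s=d.copy()
    for _ in range(30): s=d/(1+m["k1"]*(s@s))
    R=np.array(m["R"]);t=np.array(m["t"]); c=-R.T@t; r=R.T@np.array([s[0],s[1],1])
    return c+r*(z-c[2])/r[2]
def proj(m,X):
    X=np.asarray(X,float); c=np.array(m["R"])@X+m["t"]; s=c[:2]/c[2]; s=s*(1+m["k1"]*(s@s))
    return K(m)*s+[m["cx"],m["cy"]]
E
python3 - <<'E'
import cv2
im=cv2.imread('pics/top0.png')
a=im[105:255,175:245];b=im[95:245,290:400]
o=cv2.hconcat([cv2.resize(a,None,fx=4,fy=4,interpolation=cv2.INTER_CUBIC),cv2.resize(b,None,fx=4,fy=4,interpolation=cv2.INTER_CUBIC)])
cv2.imwrite('pics/topz.png',o)
E
```

```text
(no output)
```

View pics/topz.png

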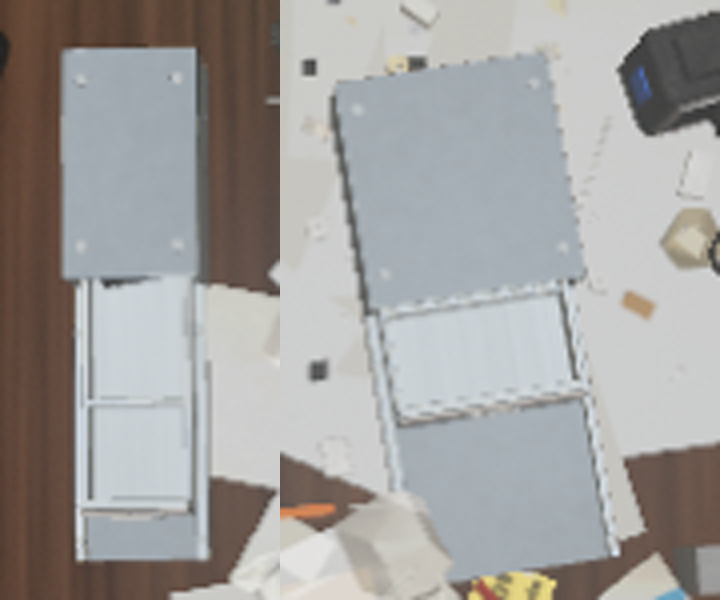

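View pics/wrist0.png

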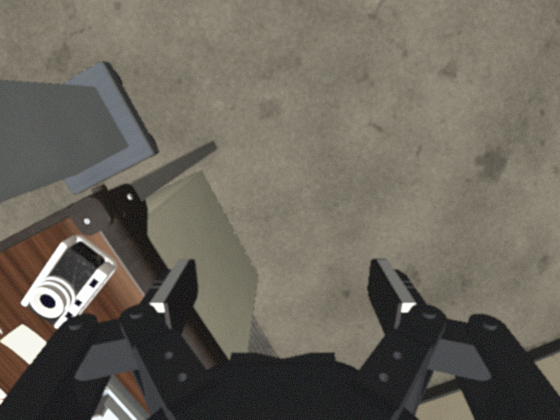

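```bash
python3 - <<'E'
from h import *
m=camera_model("top")
L=lambda x,y:(175+x/4,105+y/4); R=lambda x,y:(290+(x-280)/4,95+y/4)
def rep(name,f,P,z):
    Q=np.array([cast(m,*f(*p),z)[:2] for p in P]); print(name,(Q*1000).round(1).tolist()); return Q
for nm,f,P in (("N",L,[(62,48),(196,48),(198,275),(62,278)]),("W",R,[(333,83),(548,55),(583,277),(372,313)])):
    Q=rep(nm+"hood",f,P,.069); c=Q.mean(0); d=(Q[0]+Q[1]-Q[2]-Q[3])/2; print("centre",c,"len",np.hypot(*d),"yaw",np.arctan2(d[1],d[0]), "w",np.hypot(*(Q[0]+Q[3]-Q[1]-Q[2])/2))
rep("Nlip front edge",L,[(82,514),(190,514)],.06); rep("Nlip back",L,[(82,505),(190,503)],.06)
rep("Wlip",R,[(402,422),(588,394)],.06)
rep("Nbase front",L,[(77,560),(208,559)],.029);rep("Wbase front",R,[(450,582),(620,555)],.016)
for n,p in (("tall",(149,256)),("tall2",(149,181)),("ring",(279,284)),("vee",(400,238))): print(n,cast(m,*p,0.03))
E
```

```text
Nhood [[789.7, 208.4], [788.1, 124.0], [645.2, 122.3], [644.4, 206.9]]
centre [0.71683841 0.16538039] len 0.14412400009662898 yaw 0.010982597205802518 w 0.08445755988734095
Whood [[789.2, -73.6], [807.1, -208.8], [666.4, -227.1], [644.5, -95.7]]
centre [ 0.72680952 -0.15130456] len 0.1441501036748532 yaw 0.14013536132084023 w 0.1347596403499927
Nlip front edge [[498.6, 195.7], [498.2, 128.5]]
Nlip back [[504.2, 195.7], [505.0, 128.5]]
Wlip [[577.8, -114.0], [594.4, -230.3]]
Nbase front [[469.6, 204.5], [469.8, 120.9]]
Wbase front [[478.3, -147.7], [494.4, -257.8]]
tall [0.44187796 0.32147485 0.03      ]
tall2 [0.63426747 0.32250933 0.03      ]
ring [ 0.37007627 -0.00982482  0.03      ]
vee [ 0.48273192 -0.31947006  0.03      ]
```

Emit:
arm_command([
  [85,[-15,20,0],-0.05],
  [85,[-40,50,0],-0.12],
  [85,[-75,90,0],-0.2],
  [85,[-110,135,0],-0.28],
  [85,[-145,175,0],-0.36],
  [85,[-160,195,0],-0.437],
  [85,[-160,195,0],-0.437],
])

```text
t: 1.02
eef_pos: [0.3916, 0.3863, 0.2483]
tool_rot: [0.0, 0.705, 0.709, -0.0]
contact_force: [0.7, -0.2, -0.2]
gripper_width: 0.995
```

Emit:
arm_command([
  [85,[-20,6,0],0],
  [85,[-60,20,0],0],
  [85,[-105,35,0],0],
  [85,[-150,48,0],0],
  [85,[-190,60,0],0],
  [85,[-221,70,0],0],
  [85,[-221,70,0],0],
])

```text
t: 1.9
eef_pos: [0.4632, 0.1658, 0.2483]
tool_rot: [0.0, 0.705, 0.71, -0.0]
contact_force: [-0.3, -0.7, -0.6]
gripper_width: 0.995
```

```bash
python3 - <<'E'
from h import *
import pickle
o=status.get_obs();m=camera_model("wrist");im=read_camera("wrist");cv2.imwrite("pics/w1.png",im);pickle.dump(m,open("w1.pkl","wb"))
print(o["t"],o["eef_pos"],o["tool_rot"],o["contact_force"])
E
```

```text
1.9 [0.46323394 0.16578358 0.24825599] [ 2.79977572e-04  7.04696339e-01  7.09508935e-01 -2.51133912e-04] [-0.26296322 -0.66636455 -0.58680046]
```

View pics/w1.png

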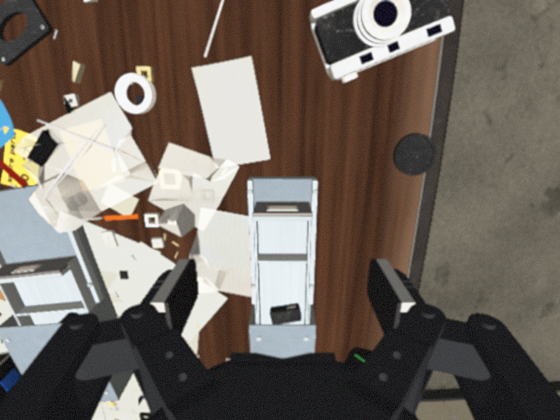

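```bash
python3 - <<'E'
import cv2
im=cv2.imread('pics/w1.png')
o=cv2.resize(im[170:330,235:330],None,fx=3.7,fy=3.7,interpolation=cv2.INTER_CUBIC);cv2.imwrite('pics/w1z.png',o)
o=cv2.resize(im[170:340,0:130],None,fx=3.5,fy=3.5,interpolation=cv2.INTER_CUBIC);cv2.imwrite('pics/w1zw.png',o)
E
```

```text
(no output)
```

View pics/w1z.png

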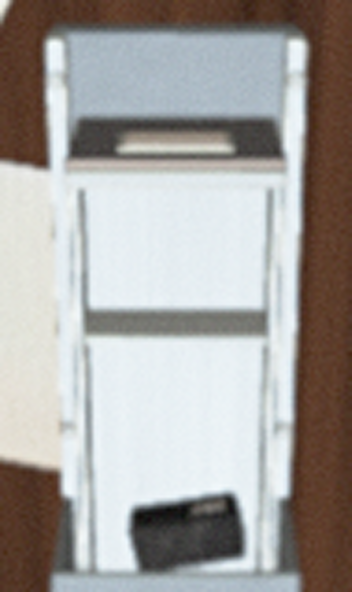

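View pics/w1zw.png

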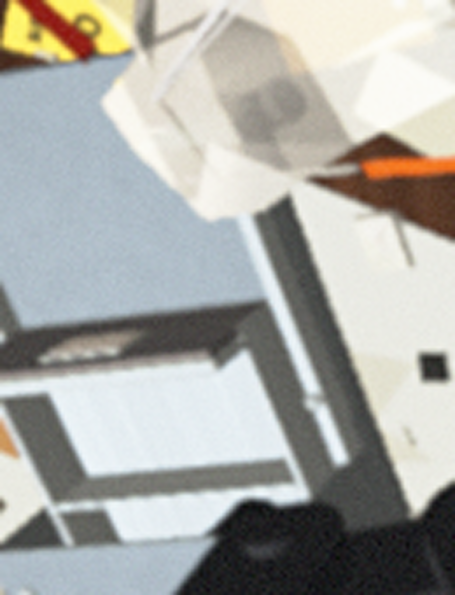

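```bash
python3 - <<'E'
from h import *
import pickle
m=pickle.load(open("w1.pkl","rb"))
c=lambda x,y,z:(cast(m,235+x/3.7,170+y/3.7,z)[:2]*1000).round(1)
for n,x,y,z in (("frontL",68,160,.06),("frontR",286,156,.06),("front2",68,170,.06),("rearL",75,190,.06),("rearR",284,188,.06),("crosstopfrontL",85,333,.043),("crossR",268,332,.043),("hoodL",52,577,.069),("hoodR",300,575,.069),("baseL",50,28,.016),("baseR",306,30,.016)):
    print(n,c(x,y,z))
d=lambda x,y,z:(cast(m,x/3.5,170+y/3.5,z)[:2]*1000).round(1)
for n,x,y,z in (("Wfront left end",215,350,.06),("Wfront",20,372,.06),("W hood",200,540,.069),("Whood",20,545,.069)): print(n,d(x,y,z))
E
```

```text
frontL [499.5 134.2]
frontR [497.6 199.8]
front2 [502.7 134.1]
rearL [509.2 136.1]
rearR [508.  199.6]
crosstopfrontL [567.6 136.7]
crossR [566.7 198.2]
hoodL [646.9 126. ]
hoodR [645.2 209.9]
baseL [469.3 124.8]
baseR [469.3 209.5]
Wfront left end [ 577.4 -108. ]
Wfront [ 590.1 -190.5]
W hood [ 654.5 -128. ]
Whood [ 662.8 -207.7]
```

Emit:
arm_command([
  [0,[0,0,15],0],
  [0,[0,0,45],0],
  [0,[0,0,80],0],
  [0,[0,0,120],0],
  [0,[0,0,150],0],
  [0,[0,0,170],0],
  [0,[0,0,170],0],
], squeeze=20)

```text
t: 2.82
eef_pos: [0.4607, 0.1688, 0.0762]
tool_rot: [-0.001, 0.702, 0.712, -0.002]
contact_force: [0.1, -0.0, -0.3]
gripper_width: 0.001
```

```bash
python3 - <<'E'
from h import *
print(status.get_obs())
for n in ("wrist","scene"): cv2.imwrite(f"pics/{n}2.png",read_camera(n))
im=cv2.imread("pics/scene2.png"); cv2.imwrite("pics/scene2z.png",cv2.resize(im[110:320,150:370],None,fx=2.7,fy=2.7))
E
```

```text
{'t': 2.825, 'q': array([-0.55928701,  0.43193365,  0.09878775,  2.1287452 , -0.07518919,
        0.58855719,  1.17740618]), 'joint_vel': array([ 0.0015803 , -0.04179975,  0.01101999, -0.02400864,  0.00431936,
        0.02439062, -0.00225937]), 'joint_torque': array([ 5.83616376e-02, -4.41992640e+01,  2.18974829e+00, -1.69165385e+01,
       -2.64531432e-02, -2.47662440e-01,  3.06744897e-02]), 'eef_pos': array([0.46074119, 0.16880383, 0.07620316]), 'tool_rot': array([-0.0009069 ,  0.70236205,  0.71181633, -0.00205793]), 'contact_force': array([ 0.09188031, -0.03042448, -0.26348907]), 'torque': array([-0.02833956,  0.00536917,  0.0335601 ]), 'gripper_width': 0.000930800941579201}
```

View pics/wrist2.png

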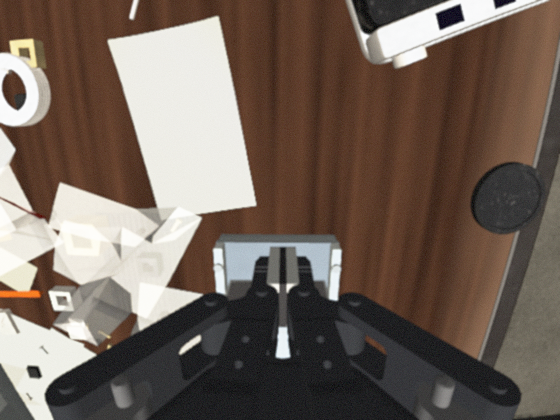

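View pics/scene2z.png

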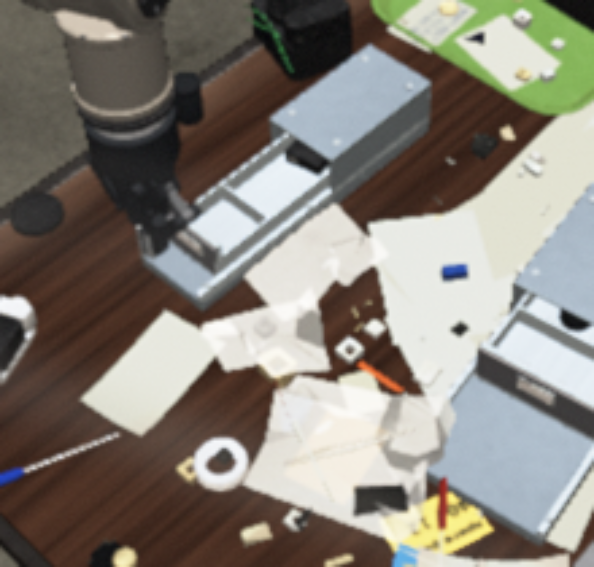

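Emit:
arm_command([
  [0,[0,0,12],0],
  [0,[0,0,22],0],
  [0,[0,5,22],0],
  [0,[0,12,22],0],
  [0,[0,22,22],0],
  [0,[0,32,22],0],
  [0,[0,42,22],0],
  [0,[0,52,22],0],
])

```text
t: 3.92
eef_pos: [0.5152, 0.1687, 0.0563]
tool_rot: [-0.0, 0.703, 0.711, -0.0]
contact_force: [-2.7, -0.4, 1.4]
gripper_width: -0.0
```

Emit:
arm_command([
  [0,[0,10,0],0],
  [0,[0,20,0],0],
  [0,[0,30,0],0],
  [0,[0,37,0],0],
  [0,[0,42,0],0],
  [0,[0,44,0],0],
  [0,[0,44,0],0],
])

```text
t: 4.8
eef_pos: [0.5591, 0.1695, 0.0563]
tool_rot: [0.0, 0.703, 0.711, 0.0]
contact_force: [-1.3, -0.3, 0.2]
gripper_width: 0.002
```

```bash
python3 - <<'E'
from h import *
o=status.get_obs();print(o["eef_pos"],o["tool_rot"],o["contact_force"])
im=read_camera("top");cv2.imwrite("pics/top3.png",im); cv2.imwrite("pics/top3z.png",cv2.resize(im[105:255,175:275],None,fx=4,fy=4,interpolation=cv2.INTER_CUBIC))
E
```

```text
[0.55911076 0.16950716 0.05630688] [1.63821679e-04 7.03116445e-01 7.11074609e-01 3.70849796e-04] [-1.3442229  -0.33595214  0.20524651]
```

View pics/top3z.png

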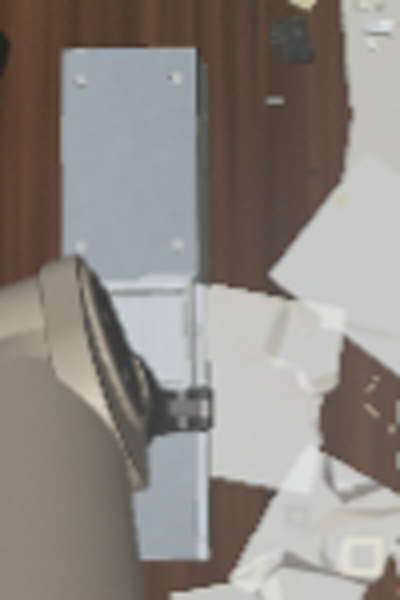

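Emit:
arm_command([
  [0,[0,1,0],0],
  [0,[0,2,0],0],
  [0,[0,3,0],0],
  [0,[0,4,0],0],
  [0,[0,5,0],0],
  [0,[0,6,0],0],
])

```text
t: 5.6
eef_pos: [0.5641, 0.1696, 0.0562]
tool_rot: [-0.001, 0.703, 0.711, -0.001]
contact_force: [-6.0, -0.1, 5.1]
gripper_width: 0.002
```

Emit:
arm_command([
  [0,[0,1,0],0],
  [0,[0,2,0],0],
  [0,[0,2,0],0],
  [0,[0,2,0],0],
])

```text
t: 6.1
eef_pos: [0.5642, 0.1695, 0.0558]
tool_rot: [-0.002, 0.703, 0.711, -0.002]
contact_force: [-9.5, 0.8, 6.8]
gripper_width: -0.0
```

Emit:
arm_command([
  [0,[0,-10,0],0],
  [0,[0,-25,0],0],
  [0,[0,-40,-10],0],
  [0,[0,-50,-40],0],
  [0,[0,-50,-80],0],
  [0,[0,-50,-120],0],
  [0,[0,-50,-140],0],
  [0,[0,-50,-140],0],
])

```text
t: 7.1
eef_pos: [0.5173, 0.1693, 0.1985]
tool_rot: [0.001, 0.703, 0.711, 0.002]
contact_force: [0.7, 0.1, 0.1]
gripper_width: 0.002
```

```bash
python3 - <<'E'
from h import *
import pickle
o=status.get_obs();print(o["eef_pos"],o["tool_rot"],o["contact_force"])
m=camera_model("wrist");im=read_camera("wrist");cv2.imwrite("pics/w4.png",im);pickle.dump(m,open("w4.pkl","wb"))
im=read_camera("top");cv2.imwrite("pics/top4.png",im); cv2.imwrite("pics/top4z.png",cv2.resize(im[105:255,175:275],None,fx=4,fy=4,interpolation=cv2.INTER_CUBIC))
E
```

```text
[0.51733556 0.16926268 0.19847153] [0.00071718 0.70313747 0.71105038 0.00213239] [0.65538927 0.06858724 0.09495584]
```

View pics/w4.png

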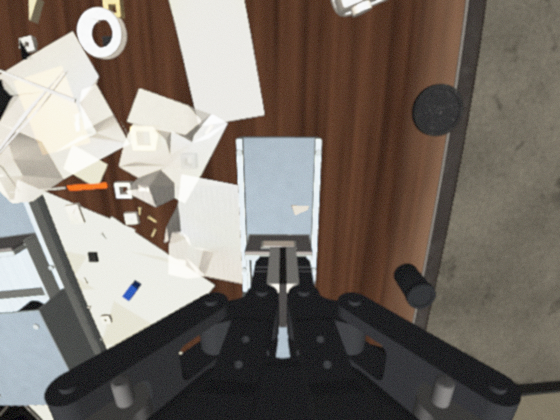

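View pics/top4z.png

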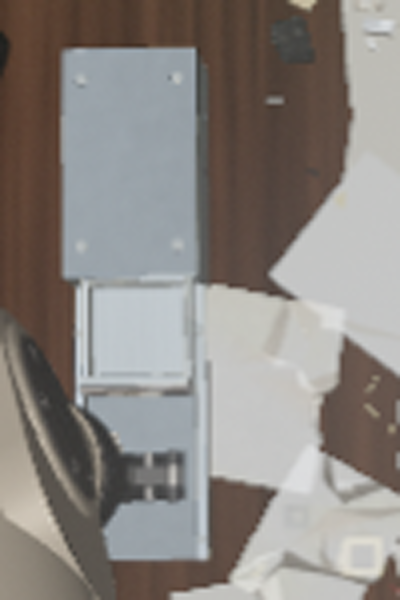

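Emit:
arm_command([
  [0,[-15,0,-10],0],
  [0,[-50,2,-20],-0.02],
  [0,[-100,6,-20],-0.05],
  [0,[-155,10,-20],-0.08],
  [0,[-210,14,-20],-0.11],
  [0,[-260,17,-20],-0.13],
  [0,[-305,19,-20],-0.13],
  [0,[-325,20,-20],-0.13],
])

```text
t: 8.2
eef_pos: [0.5389, -0.1605, 0.216]
tool_rot: [-0.0, 0.657, 0.753, -0.001]
contact_force: [0.8, 0.3, -0.7]
gripper_width: -0.0
```

Emit:
arm_command([
  [0,[-5,0,0],0],
  [0,[-5,0,0],0],
  [0,[-5,0,0],0],
])

```text
t: 8.57
eef_pos: [0.5411, -0.1595, 0.2162]
tool_rot: [-0.0, 0.655, 0.756, 0.0]
contact_force: [0.1, -0.5, 0.4]
gripper_width: -0.005
```

```bash
python3 - <<'E'
from h import *
import pickle
o=status.get_obs();print(o["eef_pos"],o["tool_rot"],o["contact_force"])
m=camera_model("wrist");im=read_camera("wrist");cv2.imwrite("pics/w5.png",im);pickle.dump(m,open("w5.pkl","wb"))
im=read_camera("top");cv2.imwrite("pics/top5.png",im); cv2.imwrite("pics/top5z.png",cv2.resize(im[95:255,175:400],None,fx=3.5,fy=3.5,interpolation=cv2.INTER_CUBIC))
E
```

```text
[ 0.54110344 -0.15945869  0.21615804] [-3.54207621e-04  6.54762846e-01  7.55834290e-01  1.26992187e-04] [ 0.14380527 -0.47422485  0.42525509]
```

View pics/w5.png

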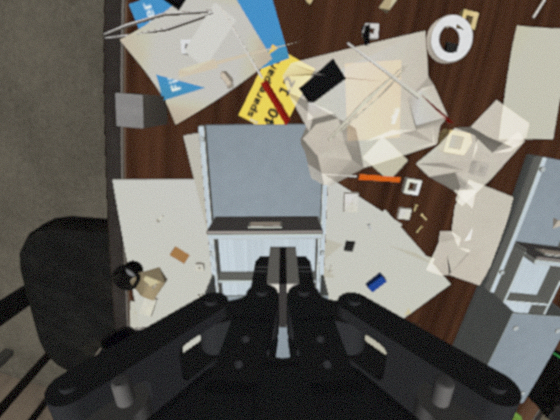

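View pics/top5z.png

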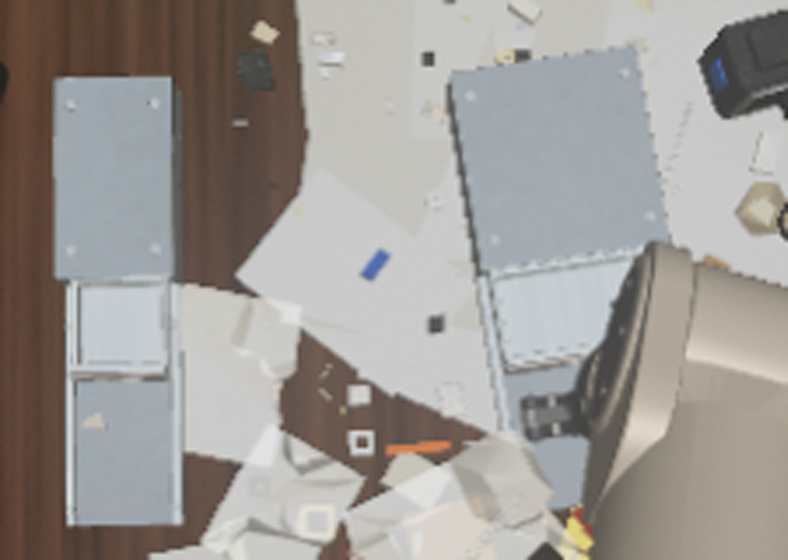

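```bash
python3 - <<'E'
import cv2
im=cv2.imread('pics/w5.png')
o=cv2.resize(im[195:305,190:340],None,fx=5,fy=5,interpolation=cv2.INTER_CUBIC);cv2.imwrite('pics/w5z.png',o)
E
```

```text
(no output)
```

View pics/w5z.png

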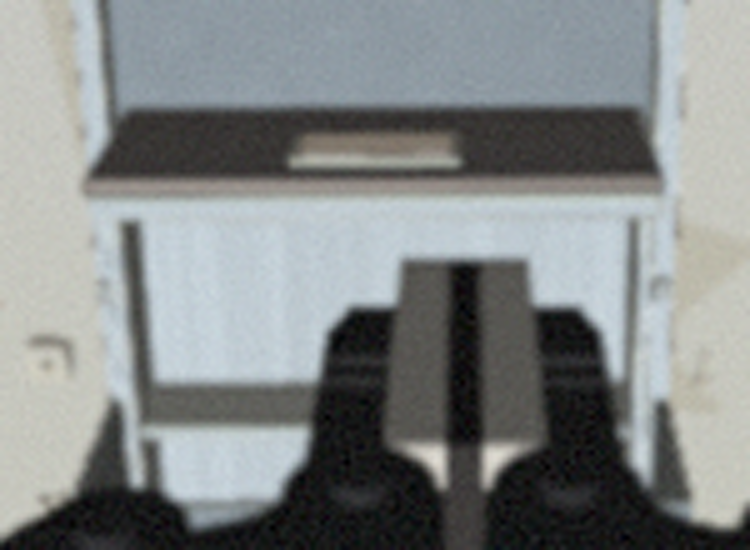

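```bash
python3 - <<'E'
from h import *
import pickle
m=pickle.load(open("w5.pkl","rb"))
c=lambda x,y,z:cast(m,190+x/5,195+y/5,z)[:2]
P=dict(fL=c(85,180,.06),fR=c(665,180,.06),rL=c(90,218,.06),rR=c(660,218,.06),crL=c(142,425,.043),hoodL=c(130,505,.069))
for k,v in P.items(): print(k,(v*1000).round(1))
d=P['fR']-P['fL'];print("yaw",np.arctan2(-d[0],d[1]),np.hypot(*d)); rear=(P['rL']+P['rR'])/2; front=(P['fL']+P['fR'])/2
print(rear,front)
o=status.get_obs();w,x,y,z=o["tool_rot"];yaw=2*np.arctan2(y,x);print("tool yaw",yaw-np.pi/2)
th=yaw-np.pi/2; ax=np.array([-np.sin(th),np.cos(th)]);ay=np.array([np.cos(th),np.sin(th)])
# well centre
phi=0.14;u=np.array([np.cos(phi),np.sin(phi)])
for n,q in (("well",rear+0.03*u),("final",rear+u*(0.011-0.09))): dd=q-o["eef_pos"][:2]; print(n,q,"dx",dd@ax*1000,"dy",dd@ay*1000)
E
```

```text
fL [ 595.3 -228.9]
fR [ 578.1 -111.4]
rL [ 603.7 -227.3]
rR [ 586.6 -110.8]
crL [ 663.  -215.6]
hoodL [ 665.9 -212.8]
yaw 0.14505745383552893 0.11876204652288293
[ 0.5951374  -0.16908411] [ 0.58667097 -0.1701556 ]
tool yaw 0.14311298552629426
well [ 0.62484388 -0.16489781] dx -17.176894768139732 dy 82.0323047586647
final [ 0.51691034 -0.18010801] dx -16.837579893806183 dy -26.967167099762467
```

Emit:
arm_command([
  [0,[-5,25,0],0],
  [0,[-12,55,10],0],
  [0,[-17,78,30],0],
  [0,[-17,80,60],0],
  [0,[-17,80,90],0],
  [0,[-17,80,115],0],
  [0,[-17,80,130],0],
  [0,[-17,80,130],0],
])

```text
t: 9.68
eef_pos: [0.6222, -0.1658, 0.0854]
tool_rot: [-0.001, 0.655, 0.755, -0.0]
contact_force: [0.2, -0.6, 1.7]
gripper_width: 0.003
```

```bash
python3 - <<'E'
from h import *
o=status.get_obs();print(o["eef_pos"],o["tool_rot"],o["contact_force"])
im=read_camera("wrist");cv2.imwrite("pics/w6.png",im)
im=read_camera("scene");cv2.imwrite("pics/s6z.png",cv2.resize(im[150:320,280:450],None,fx=3.4,fy=3.4,interpolation=cv2.INTER_CUBIC))
E
```

```text
[ 0.6221684  -0.16578365  0.08543078] [-8.65187411e-04  6.55242226e-01  7.55418214e-01 -4.46123805e-04] [ 0.17446183 -0.61609606  1.65716312]
```

View pics/w6.png

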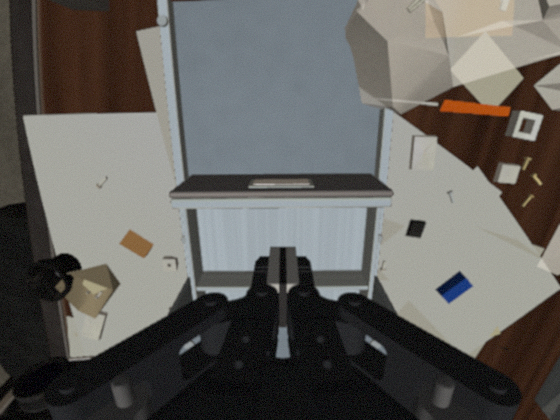

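View pics/s6z.png

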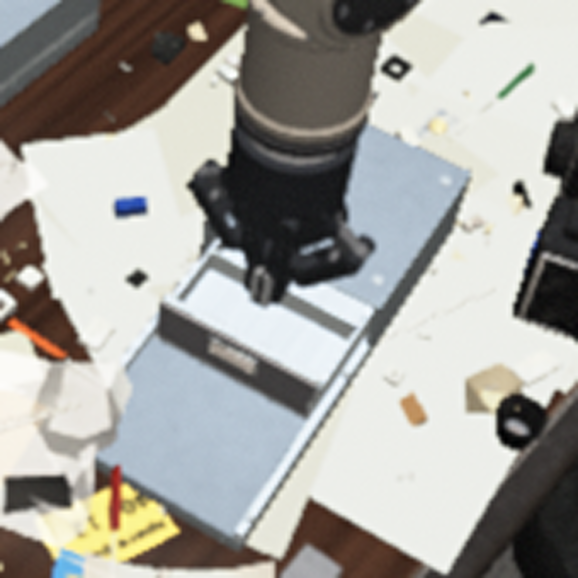

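Emit:
arm_command([
  [0,[0,-4,10],0],
  [0,[0,-4,20],0],
  [0,[0,-4,30],0],
  [0,[0,-4,35],0],
  [0,[0,-4,35],0],
])

```text
t: 10.4
eef_pos: [0.6184, -0.1669, 0.0507]
tool_rot: [-0.0, 0.655, 0.755, -0.0]
contact_force: [-0.2, -0.2, 0.1]
gripper_width: -0.002
```

Emit:
arm_command([
  [0,[0,-5,0],0],
  [0,[0,-10,0],0],
  [0,[0,-14,0],0],
  [0,[0,-19,0],0],
  [0,[0,-25,0],0],
  [0,[0,-32,0],0],
  [0,[0,-40,0],0],
  [0,[0,-48,0],0],
])

```text
t: 11.4
eef_pos: [0.5709, -0.1741, 0.0516]
tool_rot: [0.0, 0.656, 0.755, 0.0]
contact_force: [2.8, -1.0, 1.8]
gripper_width: -0.0
```

Emit:
arm_command([
  [0,[0,-8,0],0],
  [0,[0,-16,0],0],
  [0,[0,-24,0],0],
  [0,[0,-32,0],0],
  [0,[0,-38,0],0],
  [0,[0,-43,0],0],
  [0,[0,-46,0],0],
  [0,[0,-46,0],0],
])

```text
t: 12.4
eef_pos: [0.5249, -0.1799, 0.051]
tool_rot: [-0.001, 0.656, 0.755, -0.0]
contact_force: [0.8, 0.3, 0.3]
gripper_width: 0.0
```

```bash
python3 - <<'E'
from h import *
o=status.get_obs();print(o["eef_pos"],o["tool_rot"],o["contact_force"])
im=read_camera("top");cv2.imwrite("pics/top7.png",im);
im=read_camera("scene");cv2.imwrite("pics/s7z.png",cv2.resize(im[150:320,280:450],None,fx=3.4,fy=3.4,interpolation=cv2.INTER_CUBIC))
E
```

```text
[ 0.52486104 -0.17991926  0.05104501] [-7.78730992e-04  6.55514342e-01  7.55182275e-01 -2.69281747e-04] [0.81890736 0.31921921 0.25730218]
```

View pics/s7z.png

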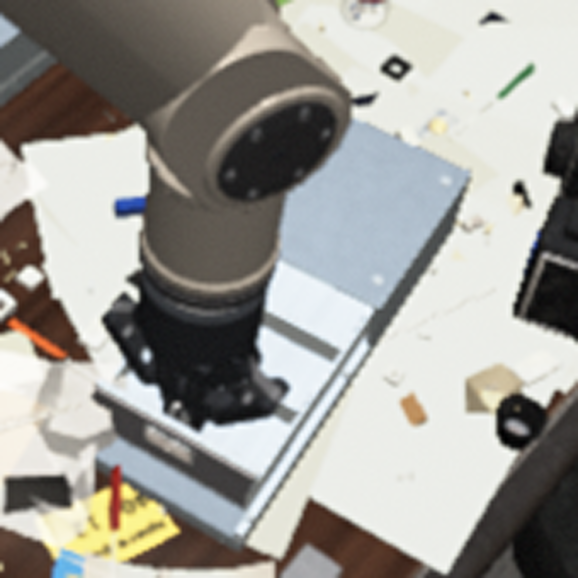

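Emit:
arm_command([
  [0,[0,-2,0],0],
  [0,[0,-3,0],0],
  [0,[0,-4,0],0],
  [0,[0,-5,0],0],
  [0,[0,-6,0],0],
  [0,[0,-7,0],0],
  [0,[0,-7,0],0],
])

```text
t: 13.38
eef_pos: [0.5199, -0.1809, 0.0515]
tool_rot: [0.001, 0.655, 0.755, 0.001]
contact_force: [5.5, 1.7, -2.6]
gripper_width: 0.003
```

Emit:
arm_command([
  [0,[0,-1,0],0],
  [0,[0,-2,0],0],
  [0,[0,-3,0],0],
  [0,[0,-3,0],0],
])

```text
t: 13.88
eef_pos: [0.5198, -0.1809, 0.0519]
tool_rot: [0.003, 0.655, 0.756, 0.002]
contact_force: [11.1, 3.2, -8.0]
gripper_width: -0.001
```

Emit:
arm_command([
  [0,[0,8,0],0],
  [0,[0,18,0],0],
  [0,[0,18,-20],0],
  [0,[0,18,-60],0],
  [0,[0,0,-110],0],
  [0,[0,-30,-160],0],
  [0,[60,-30,-180],0],
  [0,[100,-30,-180],0],
])

```text
t: 14.88
eef_pos: [0.4723, -0.0857, 0.2333]
tool_rot: [0.001, 0.656, 0.755, 0.001]
contact_force: [0.7, 0.1, -0.8]
gripper_width: 0.003
```

```bash
python3 - <<'E'
from h import *
import pickle
o=status.get_obs();print(o["eef_pos"],o["tool_rot"],o["contact_force"])
pickle.dump(camera_model("wrist"),open("w8.pkl","wb"));im=read_camera("wrist");cv2.imwrite("pics/w8.png",im)
im=read_camera("top");cv2.imwrite("pics/top8.png",im);cv2.imwrite("pics/top8z.png",cv2.resize(im[95:255,175:400],None,fx=3.5,fy=3.5,interpolation=cv2.INTER_CUBIC))
im=read_camera("scene");cv2.imwrite("pics/s8.png",im);
E
```

```text
[ 0.47228323 -0.08565723  0.2332835 ] [0.00109926 0.65579047 0.75494124 0.00117203] [ 0.67815152  0.1379868  -0.75638197]
```

View pics/w8.png

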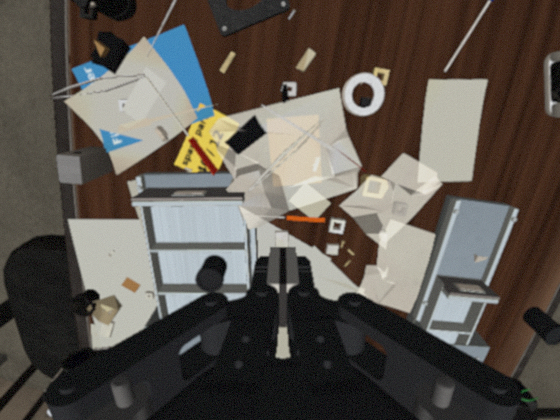

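View pics/top8z.png

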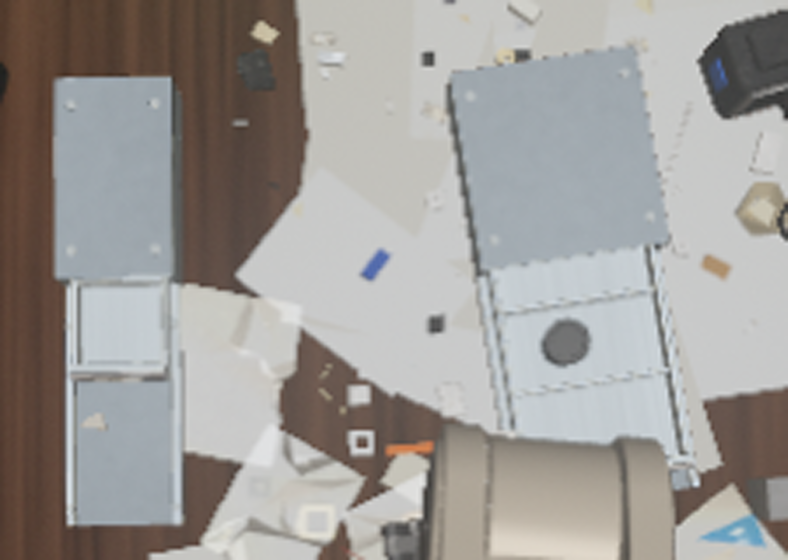

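View pics/s8.png

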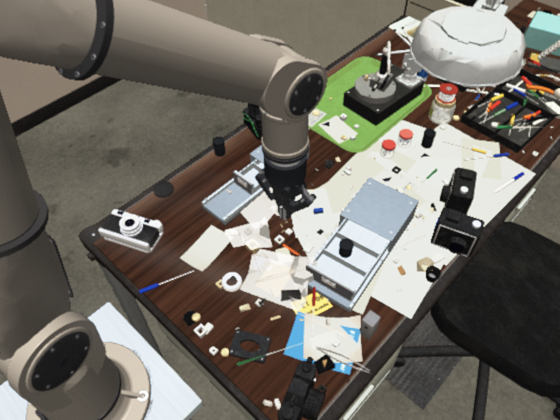

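```bash
python3 - <<'E'
from h import *
import pickle
m=pickle.load(open("w8.pkl","rb"))
im=cv2.imread('pics/w8.png')
a=cast(m,134,196,.06)[:2];b=cast(m,243,197,.06)[:2];f=(a+b)/2
u=np.array([np.cos(.142),np.sin(.142)])
print(f,"travel of wide lip",(np.array([0.58667,-.17016])-f)@u)
t=camera_model("top")
c=cast(t,175+566/3.5,95+343/3.5,.058)[:2]; print("can x from lip rear",(c-f)@u-.01)
# narrow from top: hood front row 278, lip front row 377
h=cast(t,175+120/3.5,95+277/3.5,.069);l=cast(t,175+120/3.5,95+376/3.5,.06);print("narrow lip front to hood",h[0]-l[0])
cv2.imwrite('pics/w8z.png',cv2.resize(im[160:320,120:260],None,fx=4,fy=3.7,interpolation=cv2.INTER_CUBIC))
E
```

```text
[ 0.49854142 -0.18142993] travel of wide lip 0.08883651186537032
can x from lip rear 0.09054677381004955
narrow lip front to hood 0.06934206755857453
```

View pics/w8z.png

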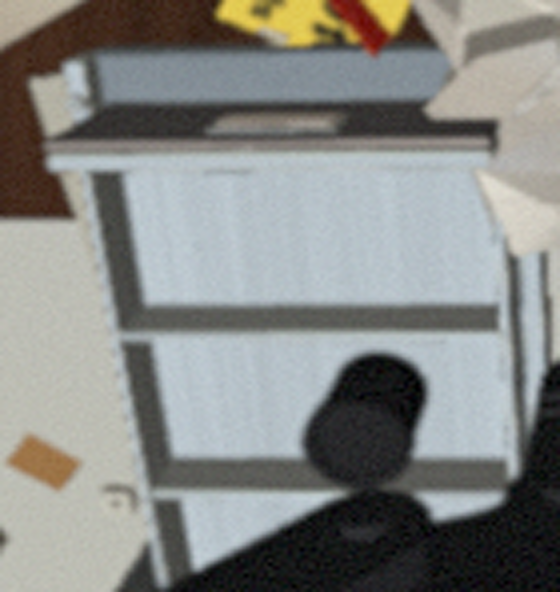

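The pictures agree on all points. The wide lip has travelled about 89 mm and was stopped hard, the can is upright about 90 mm behind the lip, and the narrow lip is 69 mm from the hood edge, where 70 mm is home. The arm is clear, so I am handing in.

```bash
python3 -c "
from station import bot,status
print(bot.hand_in()); o=status.get_obs(); print(o['t'],o['contact_force'])"
```

```text
the job is handed in; nothing more can be done
None
the job is handed in; nothing more can be done
```

I pushed the narrow tray home with the shut fingertips. I then hooked them behind the wide tray's lip and drew that tray out to its stop, and handed the job in with the arm clear. `hand_in` gives no verdict, so what follows are my own last checks.

- **Narrow tray:** it stopped hard, with the tool not moving as the force rose to 9.5 N. In the top view its lip front is 69 mm in front of the hood's edge, where 70 mm is fully home. That picture is good to about 2.5 mm per pixel.
- **Wide tray:** it also stopped hard, at about 11 N. The lip moved about 89 mm between the pictures before and after the pull.
- **Film can:** it stands upright about 90 mm behind the lip, within the 60 to 125 mm allowed.
- **Bystanders:** the tall can, ring and steel block look unmoved by eye; I did not measure them.
- **Battery:** it is hidden under the hood now. I saw it flat in the narrow tray before the push, and the push was slow, but I could not check it afterwards.

No check failed or disagreed.

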